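# Load the counter scale and throw its arrest lever to the weigh notch

## Task

These brass tumblers are sold by weight. With the scale's lever still resting in the notch where it is now, gently lower the tall tumbler upright into the wide one standing on the pan, letting it settle without forcing it tight, and let go. Then throw the lever across into the notch marked by the raised arrow, leave it sitting there, and leave the other goods where they stand.

Things in the scene. Friction and masses are not known exactly. Their poses are not given: they have to be found in the camera images.
- tumbler_mid (a point): Centre (half-way up, on the axis) of the tall loose brass tumbler that stands upright on the table: open tapered round cup 100 mm high, 36 mm across at its foot and 68 mm across at its rim (60 mm across 75 mm above its foot), wall 3 mm, about 0.22 kg. Its z axis points up, to its mouth.
- holder_rim (a point): Centre of the mouth of the wide, shorter brass tumbler on the scale's pan: open tapered cup 75 mm high, 45 mm across at its foot, 62 mm outside and 56 mm inside at its rim, loose, about 0.3 kg. Z up. The tall tumbler enters with play and comes to rest on the taper when its centre is about 6 mm below this point, some 44 mm of it standing out of the rim.
- pan (a point): Centre of the top face of the scale's flat round steel pan (164 mm across, 95 mm above the table), on the left half of the scale as the robot sees it. Its axes are the scale's: x away from the scale's front, y to the left, z up. In these axes, from this point, the lever's pivot lies at (-50, -180, -30) mm.
- lever (a joint): Arrest lever swinging left-right over a dark panel that slopes 40 degrees down to the scale's front. A detent draws it into three notches 0.5 rad apart: 0 rad = left (rest, where it starts), 0.5 = middle, 1.0 = right; growing values swing right; range -0.06 to 1.06. At 0.5 it stands square to the panel: 40 degrees from vertical, towards the front. About 4 N at the knob carries it over a crest.
- knob (a point): Centre of the lever's black ball knob, 30 mm diameter, on a 10 mm rod, 85 mm from the pivot. The knob travels 41 mm sideways from one notch to the next.
- arrow: Raised white arrow (about 35 mm long, 25 mm wide, 6 mm thick) on the panel's lower lip in front of the notch to be used, which is the middle or the right one. Origin at its foot on the panel, at the same sideways place (y of the scale) as the knob's centre when the lever sits in that notch. Its y axis is the scale's y axis (left); x points away from the scale's front.
- stud: Plain round steel stud, 14 mm across, in front of the other notch (not to be used); the left rest notch has a like stud. Same axes and origin as the arrow.
- tumbler: The tall tumbler itself, origin at the centre of its foot.
- holder: The wide tumbler itself, origin at the centre of its foot.
- scale: Fixed counter scale, 360 mm wide: pan left, lever console right, below an overhanging dial head. Origin on the table under its centre; x away from its front, y left. The head spans x -85 to 100, y -175 to -15, z 210 to 305 mm: its front edge is 80 mm above the knob and 20 mm behind it, so a gripper cannot come straight down on the lever; come from the front, tilted about 40 degrees.
- bell: Bystander: brass hand bell, 62 mm across, 98 mm high, origin under its foot.
- lota: Bystander: squat closed copper pot, 68 mm across, 66 mm high, origin under its foot.
- candlestick: Bystander: steel candlestick, 62 mm across, 80 mm high, origin under its foot.
- incense: Bystander: cardboard box lying flat, 50 x 120 x 35 mm, origin under its centre.
- papercup: Bystander: paper cup, 72 mm across, 85 mm high, origin under its foot.
- frame: Bystander: wooden panel lying flat, 150 x 120 x 18 mm, origin under its centre.
Mind the look-alikes: they are no part of the job. What is shaped like the holder but blue is not meant. What is shaped like the tumbler but purple is not meant.

How it is judged:
By the outcome, as a careful person would: the job done as asked, in the order asked, and still so for the second after the job is handed in, with the robot touching nothing.
It also fails if it takes over 53 s, if anything falls off the work surface, if the arm or the gripper's body presses on something with over 40 N, if the wrist force passes 120 N, or if a joint passes its speed limit or range.

## Robot

A 6-joint arm with a two-finger parallel gripper is mounted at the origin on the work surface. World frame = base frame: x ahead of the robot, y to its left, z up, the work surface at z = 0. Lengths are in m, angles in degrees, forces in N, time in s.
With the tool pointing down it reaches from about 0.35 to 0.875 m from the base axis. Payload 4.2 kg.
Tool frame: the origin (TCP) lies between the finger pads; the fingertips stand 17 mm ahead of it and the grasp point (between the pads) lies 2 mm behind it; z points along the fingers, y is the direction in which the jaws open and shut (so a half turn about z gives the same grasp; the last joint's range is limited). The gripper opens to 87 mm and grips with 3 to 60 N. Pads are 19 mm wide; open, the fingers measure 117 mm over their backs; the gripper's body (75 mm by 190 mm) begins 51 mm behind the grasp point.
Start: joints at [-60.642, 22.042, 0.453, 0, -68.411, -14.817], TCP at [0.157, -0.605, 0.24] pointing down, gripper open.
Joint ranges: [-179.83, 179.83], [-69.29, 118.12], [-61.27, 80.66], [-181.25, 117.63], [-171.15, -9.14], [-177.46, 177.46]. Speed limits (degrees/s): [159.86, 159.86, 180, 180, 180, 180].

## Interface

Orientations are given as a 3x3 rotation matrix whose columns are the frame's x, y, z axes.
In Python, from station import r gives the robot as it stands.
- The arm moves only by the shell command python3 -m creep 'ROWS'. ROWS is JSON, a list of rows, each a list of 7 numbers: the opening, from 0 (shut) to 1 (fully open), then the shift along the tool's x, y, z scaled (see below), then the turn, a rotation vector about the tool's x, y, z scaled (see below). A call has 1 to 5 rows; each row is the pose to reach, as a shift and turn from the pose measured when the call began, along the tool's axes at that moment, turning the shorter way round; what a row does not reach only later rows make up. The controller multiplies each number of a shift by 300 mm and each number of a turn by 180 degrees. A row lasts 1/12 s, in which the tool goes at most 41.7 mm and 7.16 degrees, less where a joint would pass 70% of its speed; a pose out of reach is approached as far as the arm can. A call with a number of a shift or a turn outside -1 to 1 is refused whole. A call with a gripper value outside its range is refused whole. The fingers move at their own pace and stop on an object; the grip force is fixed at half the most. Time passes only in rows, so rows that repeat a pose let the fingers close. It gives the time, the measured TCP pose, the force and the opening at its end, in the units of the state.
- r.sense(): the state, without advancing time (a new reading comes with each control period).
- r.capture(name): name is "side" or "top"; returns the picture (420x560x3 uint8, blue, green, red); there is no depth.
- r.camera_model(name): a dict with "mtx" (3x3 intrinsics, pixels), "R" (3x3) and "t" (3): a world point X has camera coordinates R X + t. Camera axes: x right, y down, z forward; pixel columns grow to the right and rows downward; lengths in m; the calibration is good to about 2 mm. A picture is of the moment at which its call begins. camera_model takes no time and is no camera call.
- r.finish_job(): hands the job in, once; it reports no verdict.
Trained networks look in the newest picture that a camera, given by its name, has taken for a name from the list of things; names that differ only in an ending like _2 or _b are one class to them, and where a whole thing is asked for, a point or a joint stands for the part that bears it (a point fixed in the world has none). Each returns a list of dicts, best first, with "score" (0 to 1); they miss things now and then, are a little off and sometimes report something else, mostly with a low value. They report only what shows in the picture. A call takes as long as a camera call. They do not tell look-alikes from the thing itself.
- r.recognise(camera, target): "rect" ([left, top, right, bottom] as shares, 0 to 1, of the picture: columns of its width, rows of its height, round what is visible of it).
- r.outline_of(camera, target): "pixels" (420x560 bool, what is visible of it) and "rect" ([left, top, right, bottom] as shares, 0 to 1, of the picture: columns of its width, rows of its height, round what is visible of it).
The state is a dict: "time_s": time; "joints": joint angles; "joint_velocities": joint speeds; "effort": joint torques, N m; "tcp_pos": TCP position; "ee_rot": TCP orientation; "wrist_force": force on the tool from outside, world axes, zero at the start; "moment": the same for the moment, N m; "gripper_width": opening from 0.0 (shut) to 1.0 (fully open).
Only numpy, scipy, OpenCV 4.12 (cv2) and the standard library are available. Lean on these libraries where they do the work, as an engineer would, in place of code of your own. Each camera call takes 0.05 s, during which the arm holds its last target.

## Working session

There is one attempt and no reset: what is moved stays moved. The work goes in short steps, Python scripts to look and compute and a shell command to move; the robot and the scene stay as the last step left them, time stands still between calls to the robot, and variables do not carry over. Pictures are saved under pics/ and viewed, and the job is handed in when it is done.

```bash
ls; mkdir -p pics; python3 - <<'E'
from station import r
import cv2,numpy as np
np.set_printoptions(precision=4,suppress=True)
print(r.sense())
for c in("side","top"):
    cv2.imwrite(f"pics/{c}0.png",r.capture(c))
    m=r.camera_model(c); print(c,m["mtx"],m["R"],m["t"], -np.array(m["R"]).T@np.array(m["t"]))
E
```

```text
pics
{'time_s': 0.0, 'joints': array([-60.642 ,  22.0906,   0.3792,  -0.0289, -68.4108, -14.8169]), 'joint_velocities': array([-0.1414,  0.0574,  0.0066, -0.0629,  0.0508, -0.0274]), 'effort': array([ -0.0004, -39.0665,  18.74  ,   4.22  ,   0.0109,  -0.0002]), 'tcp_pos': array([ 0.1568, -0.6044,  0.2385]), 'ee_rot': array([[-0.968 , -0.2509, -0.0006],
       [-0.2509,  0.968 ,  0.0021],
       [ 0.0001,  0.0022, -1.    ]]), 'wrist_force': array([ 0.218 ,  0.6825, -0.2277]), 'moment': array([0.023 , 0.0626, 0.0525]), 'gripper_width': 1.0003182455413349}
side [[500.5353   0.     272.2564]
 [  0.     500.5353 203.9473]
 [  0.       0.       1.    ]] [[-0.8864 -0.4629  0.004 ]
 [-0.3125  0.5921 -0.7428]
 [ 0.3415 -0.6597 -0.6695]] [0.4686 0.2055 1.4039] [0.0002 1.0214 1.0907]
top [[492.6971   0.     280.7967]
 [  0.     492.6971 205.5703]
 [  0.       0.       1.    ]] [[-0.0199 -0.9998 -0.0058]
 [-0.9828  0.0207 -0.1837]
 [ 0.1838  0.002  -0.983 ]] [0.0862 0.5088 1.3952] [0.2453 0.0728 1.4654]
```

View pics/side0.png

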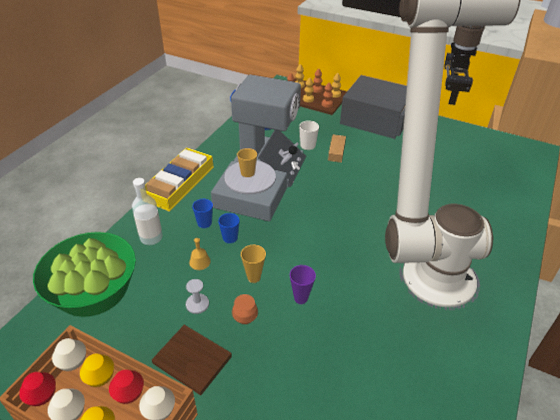

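View pics/top0.png

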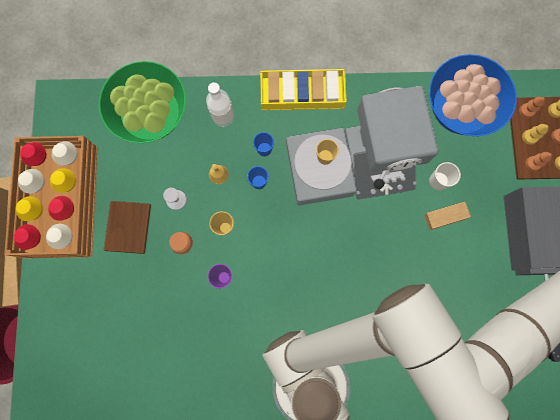

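Side picture: the gold tall tumbler is at (253,263) and the gold holder on the pan at (247,162). Look-alikes are a purple cup at (302,284) and blue cups at (203,213) and (229,228). In the top picture the same things are: tumbler (221,223), holder (326,150), purple (219,275), blue (263,144) and (258,177). I choose the gold tumbler at (253,263)/(221,223), because purple and blue are excluded by the description. The next crop checks that choice.

```bash
cat > h.py <<'E'
from station import r
import cv2,numpy as np
from scipy.optimize import least_squares
np.set_printoptions(precision=4,suppress=True)
CM={c:r.camera_model(c) for c in("side","top")}
def proj(c,X):
    m=CM[c];X=np.atleast_2d(X);p=(np.array(m["R"])@X.T).T+np.array(m["t"]);q=(np.array(m["mtx"])@p.T).T
    return q[:,:2]/q[:,2:]
def ray(c,uv,z):
    m=CM[c];R=np.array(m["R"]);C=-R.T@np.array(m["t"])
    d=R.T@np.linalg.inv(np.array(m["mtx"]))@np.array([uv[0],uv[1],1.])
    return C+d*(z-C[2])/d[2]
def tri(us,ut):
    f=lambda X:np.r_[proj("side",X)[0]-us,proj("top",X)[0]-ut]
    s=least_squares(f,[.6,0,.1]);return s.x,np.abs(s.fun).max()
E
python3 - <<'E'
from h import *
S=r.capture("side");T=r.capture("top")
def crop(im,x0,y0,x1,y1,k):return cv2.resize(im[y0:y1,x0:x1],None,fx=k,fy=k,interpolation=cv2.INTER_CUBIC)
cv2.imwrite("pics/c1.png",crop(S,230,60,330,180,5)) 
cv2.imwrite("pics/c2.png",crop(T,280,80,450,210,4.5))
a=crop(S,210,225,330,315,4);b=crop(T,190,190,290,290,3.6);b=b[:360]
cv2.imwrite("pics/c3.png",cv2.resize(np.hstack([a,b]),(800,343)))
D={}
for t in("tumbler","holder","pan","knob","lever","arrow","stud","scale"):
    for c in("side","top"):
        o=r.outline_of(c,t)
        for d in o[:4]:
            if d["score"]<.2: continue
            ys,xs=np.nonzero(d["pixels"]);q=np.array(d["rect"])*[560,420,560,420]
            print(t,c,round(d["score"],2),q.round(1),"cen",xs.mean().round(1),ys.mean().round(1),len(xs))
            D[f"{t}_{c}_{len(xs)}_{int(xs.mean())}"]=d["pixels"]
np.savez("masks.npz",**D)
E
```

```text
tumbler side 0.87 [243.2 244.8 266.5 284.4] cen 253.4 261.1 738
tumbler side 0.79 [292.6 266.9 314.1 301.8] cen 301.7 282.3 721
tumbler top 0.81 [210.1 212.7 233.2 234.9] cen 220.4 222.9 436
tumbler top 0.63 [209.8 260.7 231.7 292.5] cen 219.3 275.5 456
holder side 0.92 [219.5 213.6 240.3 246.5] cen 229.1 226.7 439
holder side 0.86 [192.1 196.5 213.  227.4] cen 203.4 211.9 463
holder side 0.69 [238.5 146.5 254.8 178.7] cen 246.8 161.4 448
holder side 0.59 [329.8 134.8 345.9 161.4] cen 337.2 147.5 414
holder top 0.67 [252.4 128.8 272.8 153.8] cen 263.4 143.3 374
holder top 0.64 [245.8 165.3 266.7 191.2] cen 257.3 176.8 385
holder top 0.56 [315.9 138.5 338.7 164.9] cen 326.1 150.9 458
pan side 0.98 [211.   72.9 306.2 221.3] cen 261.3 146.8 8236
pan top 0.61 [284.3  84.6 436.9 205.5] cen 366.5 149.6 11627
knob top 0.56 [368.6 170.6 388.1 189.4] cen 380.4 179.8 144
lever side 0.66 [279.6 147.3 297.6 155.4] cen 288.5 150.5 106
lever top 0.52 [381.1 184.7 394.8 194.2] cen 386.0 188.0 61
arrow side 0.51 [292.4 160.1 297.5 166.7] cen 295.0 164.6 49
arrow side 0.23 [240.1 245.1 266.5 282.4] cen 253.4 260.6 661
arrow top 0.55 [382.9 182.7 393.  193.6] cen 386.4 187.7 42
arrow top 0.49 [104.1 199.  151.4 254.1] cen 126.7 227.1 2051
stud side 0.56 [282.1 146.7 294.6 154.3] cen 288.4 150.6 83
stud top 0.2 [288.2  82.7 437.1 204.4] cen 366.4 149.4 11637
scale side 0.2 [232.4 296.1 256.9 322.6] cen 244.7 308.7 617
scale top 0.83 [289.3  86.1 438.9 205.1] cen 366.2 149.7 11637
scale top 0.53 [371.6 169.6 389.4 190.7] cen 380.1 180.2 130
```

View pics/c1.png

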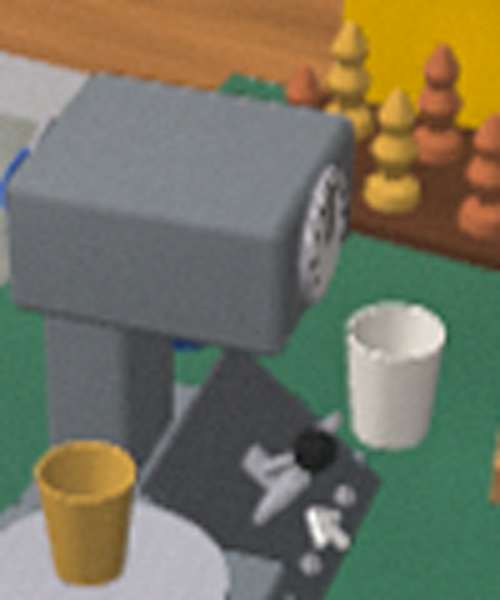

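View pics/c2.png

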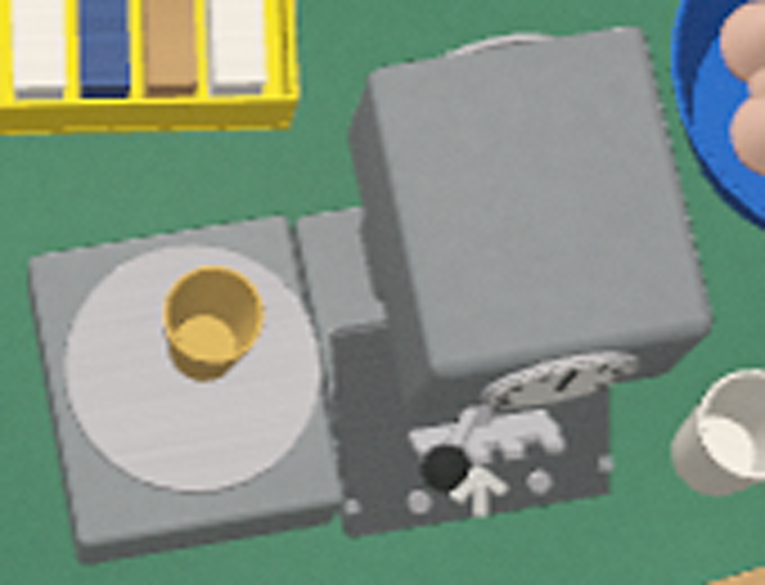

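View pics/c3.png

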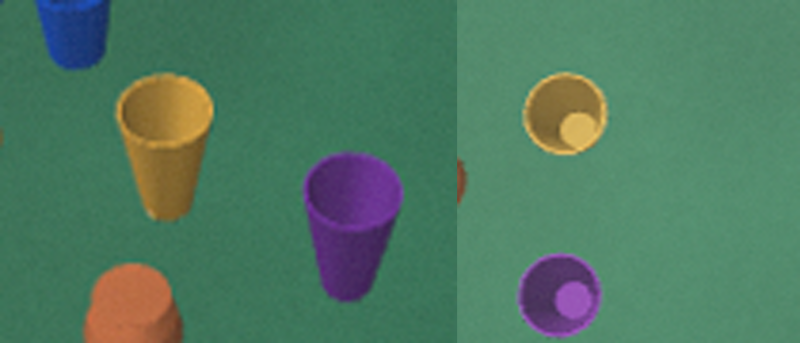

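The gold tumbler is confirmed as open, tall and tapered. The gold holder is on the pan. The white arrow at top (386.7,188.9) has a stud on each side, at (373,191.5) and (400,187), so it marks the middle notch. I'll fit the poses next.

```bash
cat > fit.py <<'E'
from h import *
a=.5;s,c=np.sin(np.radians(40)),np.cos(np.radians(40))
def kn(q):
    a=.5-q
    return np.array([-.05,-.18,-.03])+.085*(np.cos(a)*np.array([-s,0,c])+np.sin(a)*np.array([0,1,0]))
def Tw(p,X):
    C,S=np.cos(p[2]),np.sin(p[2]);X=np.atleast_2d(X)
    return np.c_[p[0]+C*X[:,0]-S*X[:,1],p[1]+S*X[:,0]+C*X[:,1],.095+X[:,2]]
th=np.linspace(0,2*np.pi,400);ring=np.c_[.082*np.cos(th),.082*np.sin(th),0*th]
def cupmodel(c,x,y,z,r0,r1,h):
    P=np.vstack([np.c_[x+r0*np.cos(th),y+r0*np.sin(th),0*th+z],np.c_[x+r1*np.cos(th),y+r1*np.sin(th),0*th+z+h]])
    hull=cv2.convexHull(proj(c,P).astype(np.float32))[:,0]
    M=cv2.moments(hull);b=np.r_[hull.min(0),hull.max(0)]
    return np.r_[M["m10"]/M["m00"],M["m01"]/M["m00"]],b
def gold(im,cx,cy):
    hsv=cv2.cvtColor(im,cv2.COLOR_BGR2HSV)
    m=cv2.inRange(hsv,(10,90,60),(32,255,255))
    n,l=cv2.connectedComponents(m);k=l[cy-3:cy+4,cx-3:cx+4];k=k[k>0];k=np.bincount(k).argmax()
    ys,xs=np.nonzero(l==k);cnt,_=cv2.findContours((l==k).astype(np.uint8),0,2)
    h=cv2.convexHull(np.vstack(cnt))[:,0]
    f=np.zeros(im.shape[:2],np.uint8);cv2.fillConvexPoly(f,h,1);ys,xs=np.nonzero(f)
    return np.array([xs.mean(),ys.mean()]),np.array([xs.min(),ys.min(),xs.max()+1,ys.max()+1])-.5
def fitcup(obs,z,r0,r1,h,cams=("side","top")):
    f=lambda p:np.concatenate([cupmodel(k,p[0],p[1],z,r0,r1,h)[0]-obs[k][0] for k in cams])
    x0=ray(cams[-1],obs[cams[-1]][0],z+h/2)[:2]
    o=least_squares(f,x0);return o.x,o.fun
E
python3 - <<'E'
from fit import *
S=r.capture("side");T=r.capture("top")
for n,z,r0,r1,h,ps,pt in(("tumbler",0,.018,.034,.1,(253,263),(221,220)),("holder",.095,.0225,.031,.075,(247,165),(326,148))):
    o={"side":gold(S,*ps),"top":gold(T,*pt)}
    x,f=fitcup(o,z,r0,r1,h);print(n,x,f)
    for c in o: print(c,o[c][1],cupmodel(c,*x,z,r0,r1,h)[1], fitcup(o,z,r0,r1,h,(c,))[0])
    print({c:(proj(c,[[*x,z],[*x,z+h]])) for c in o})
cr=lambda l:np.array(l)/4.5+[280,80]
hd=np.array([[-.085,-.015-.085],[-.085,-.175-.085],[.1,-.015-.085],[.1,-.175-.085]]);hd=np.c_[hd,0*hd[:,0]+.21]
hp=cr([[432,378],[712,330],[369,70],[645,25]])
pb=cr([65,245])[0:2];pe=cr([322,492])
def res(p):
    e=proj("top",Tw(p,ring));r_=np.r_[e.min(0)-pb,e.max(0)-pe]
    k=Tw(p,kn(0))
    return np.r_[r_,proj("top",k)[0]-[378.9,183.8],proj("side",k)[0]-[293,150.2],.5*(proj("top",Tw(p,hd))-hp).ravel()]
o=least_squares(res,[.7,0,.1]);p=o.x;print("scale pan",p,np.degrees(p[2]));print(o.fun)
for q in(0,.5,1):print("knob",q,Tw(p,kn(q)),proj("side",Tw(p,kn(q))),proj("top",Tw(p,kn(q))))
k,e=tri([293,150.2],[378.9,183.8]);print("knob tri",k,e)
np.save("scale.npy",p)
im=T.copy();im2=S.copy()
for c,I in(("top",im),("side",im2)):
    cv2.polylines(I,[proj(c,Tw(p,ring)).round().astype(int)],True,(0,0,255),1)
    for X in hd:cv2.circle(I,proj(c,Tw(p,X))[0].round().astype(int),1,(255,0,255),-1)
    for q in(0,.5,1):cv2.circle(I,proj(c,Tw(p,kn(q)))[0].round().astype(int),1,(0,255,0),-1)
A=cv2.resize(im[80:210,280:450],(800,600));cv2.imwrite("pics/f1.png",A);cv2.imwrite("pics/f2.png",cv2.resize(im2[60:220,200:330],None,fx=3.7,fy=3.7))
E
```

```text
tumbler [0.4579 0.2438] [ 0.8229  0.5082 -0.0652 -0.889 ]
side [239.5 243.5 265.5 282.5] [240.8045 244.3916 266.3647 282.9621] [0.4607 0.2432]
top [208.5 210.5 233.5 234.5] [209.0155 209.8561 233.2554 233.8411] [0.4553 0.2436]
{'side': array([[254.3429, 277.897 ],
       [253.5921, 253.7091]]), 'top': array([[225.2909, 226.8343],
       [221.1349, 221.7943]])}
holder [ 0.6445 -0.0536] [ 0.7286  0.904  -0.1293 -0.9968]
side [236.5 147.5 256.5 176.5] [237.2158 148.1911 257.313  177.5742] [ 0.6488 -0.0566]
top [316.5 138.5 337.5 164.5] [315.5453 137.284  338.2478 163.4581] [ 0.6416 -0.0539]
{'side': array([[247.9634, 173.1255],
       [247.2706, 154.0819]]), 'top': array([[324.6522, 155.9076],
       [326.8943, 148.1455]])}
scale pan [ 0.6283 -0.047   0.149 ] 8.537598592224239
[-0.3916 -0.3242 -0.4504 -0.1016 -0.1084  0.1617  1.1928  0.1633  0.0695
  0.2244  1.1261  0.1718 -0.4572 -0.8434  0.1914 -0.967 ]
knob 0 [[ 0.5521 -0.1993  0.1221]] [[294.1928 150.3633]] [[378.7916 183.9617]]
knob 0.5 [[ 0.5516 -0.2406  0.1301]] [[299.8166 141.9794]] [[394.2205 183.2   ]]
knob 1 [[ 0.5642 -0.2799  0.1221]] [[301.2825 137.0007]] [[407.3652 179.1476]]
knob tri [ 0.5542 -0.1994  0.1215] 0.6198554848709819
```

View pics/f1.png

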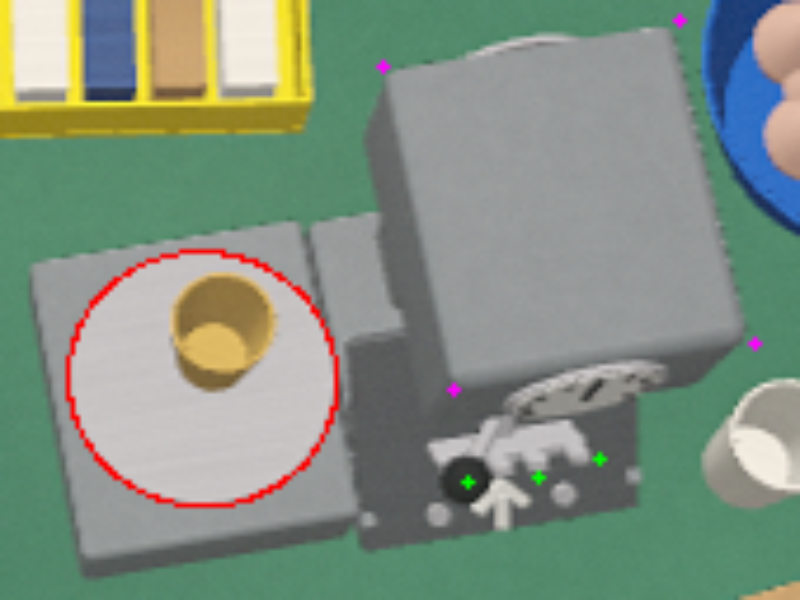

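View pics/f2.png

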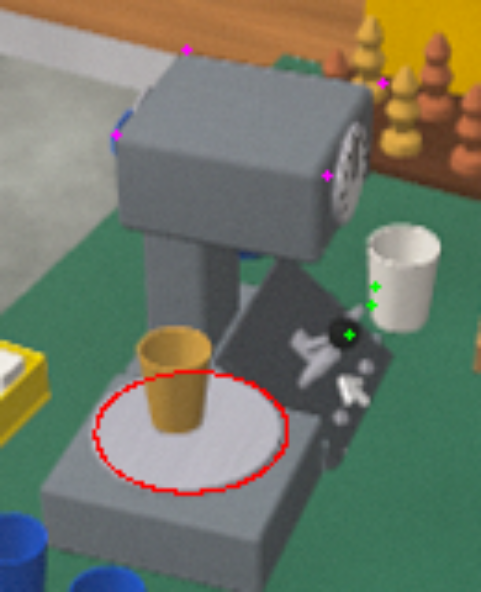

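```bash
cat > go.py <<'E'
from station import r
import numpy as np,sys
from scipy.spatial.transform import Rotation as Ro
np.set_printoptions(precision=4,suppress=True)
def down(h): # tool y heading deg, pointing down
    h=np.radians(h);y=np.array([np.cos(h),np.sin(h),0]);z=np.array([0,0,-1.]);return np.c_[np.cross(y,z),y,z]
def tilt(yawdeg,t,sgn=1): # tool z = fwd*sin t - up*cos t in scale, y = sgn*scale y
    w=np.radians(yawdeg);f=np.array([np.cos(w),np.sin(w),0]);l=np.array([-np.sin(w),np.cos(w),0]);t=np.radians(t)
    z=f*np.sin(t)-np.array([0,0,1])*np.cos(t);y=sgn*l;return np.c_[np.cross(y,z),y,z]
def rows(pos,R,quiet=False):
    s=r.sense();E=np.array(s["ee_rot"]);d=E.T@(np.array(pos)-s["tcp_pos"]);v=Ro.from_matrix(E.T@R).as_rotvec()
    a=d/.3;b=np.degrees(v)/180
    k=max(1,np.abs(a).max())
    print("t",round(s["time_s"],2),"tcp",np.array(s["tcp_pos"]),"F",np.array(s["wrist_force"]),"w",round(s["gripper_width"],3))
    print("shift",(a/k).round(4),"k",round(k,2),"turn",b.round(4),"dist",np.linalg.norm(d).round(4),"ang",np.degrees(np.linalg.norm(v)).round(2))
E
python3 - <<'E'
from h import *
from fit import *
from go import *
p=np.load("scale.npy")
x,e=tri([295.4,165.4],[386.7,188.9]);C,S=np.cos(p[2]),np.sin(p[2]);d=x[:2]-p[:2];print("arrow in scale rel pan",C*d[0]+S*d[1],-S*d[0]+C*d[1],x[2],e)
rows([.40,-.25,.38],down(140))
E
```

```text
arrow in scale rel pan -0.09594470806807938 -0.18112721168996873 0.02816760022520791 0.9053543593979612
t 1.1 tcp [ 0.1569 -0.605   0.2396] F [ 0.1291  0.3146 -0.5117] w 0.997
shift [-1.      0.871  -0.4329] k 1.08 turn [-0.     0.    -0.197] dist 0.4525 ang 35.46
```

The arrow triangulates to y = -181 mm from the pan, against the pivot's -180 mm, so it is the middle notch (0.5). Now I move towards the tumbler, going up first.

```bash
python3 -m creep '[[1,-0.3,0.26,-0.43,0,0,-0.19],[1,-0.5,0.43,-0.43,0,0,-0.19],[1,-0.7,0.6,-0.43,0,0,-0.19],[1,-0.9,0.78,-0.43,0,0,-0.19],[1,-0.9,0.78,-0.43,0,0,-0.19]]'
python3 -c "
from go import *
rows([.40,-.25,.38],down(140)); rows([.48,0,.35],down(165))"
```

```text
time_s: 1.52
tcp_pos: [0.2623, -0.452, 0.3265]
ee_rot: [[-0.656, -0.755, 0.001], [-0.755, 0.656, -0.001], [0.0, -0.001, -1.0]]
wrist_force: [0.1, -0.2, -0.9]
gripper_width: 1.0
t 1.52 tcp [ 0.2623 -0.452   0.3265] F [ 0.1451 -0.2483 -0.8547] w 1.0
shift [-0.8092  0.0947 -0.1786] k 1 turn [-0.0004 -0.     -0.0054] dist 0.2502 ang 0.98
t 1.52 tcp [ 0.2623 -0.452   0.3265] F [ 0.1451 -0.2483 -0.8547] w 1.0
shift [-1.      0.2728 -0.049 ] k 1.61 turn [-0.0004 -0.0001 -0.1443] dist 0.5022 ang 25.98
```

```bash
python3 -m creep '[[1,-0.81,0.1,-0.18,0,0,-0.04],[1,-0.81,0.1,-0.18,0,0,-0.04],[1,-0.81,0.1,-0.18,0,0,-0.04],[1,-0.81,0.1,-0.18,0,0,-0.04],[1,-0.9,0.15,-0.18,0,0,-0.08]]'
python3 -c "
from go import *
rows([.48,0,.35],down(165))"
```

```text
time_s: 1.93
tcp_pos: [0.3726, -0.2804, 0.3696]
ee_rot: [[-0.446, -0.895, 0.003], [-0.895, 0.446, -0.002], [0.0, -0.003, -1.0]]
wrist_force: [0.4, -1.0, 0.1]
gripper_width: 1.004
t 1.93 tcp [ 0.3726 -0.2804  0.3696] F [ 0.4462 -1.0019  0.0504] w 1.004
shift [-0.9962  0.0972  0.0647] k 1 turn [-0.0009 -0.0002 -0.064 ] dist 0.3009 ang 11.52
```

```bash
python3 -m creep '[[1,-1,0.1,0.06,0,0,-0.06],[1,-1,0.1,0.06,0,0,-0.06],[1,-1,0.1,0.06,0,0,-0.06],[1,-1,0.1,0.06,0,0,-0.06],[1,-1,0.1,0.06,0,0,-0.06]]'
python3 -c "
from go import *
rows([.458,.244,.3],down(188.5))"
```

```text
time_s: 2.35
tcp_pos: [0.4459, -0.0856, 0.3572]
ee_rot: [[-0.271, -0.963, 0.004], [-0.963, 0.271, -0.002], [0.0, -0.004, -1.0]]
wrist_force: [1.3, -0.8, 0.4]
gripper_width: 1.001
t 2.35 tcp [ 0.4459 -0.0856  0.3572] F [ 1.3197 -0.8064  0.4336] w 1.001
shift [-1.      0.2425  0.1771] k 1.07 turn [-0.0013 -0.0004 -0.1345] dist 0.3347 ang 24.2
```

```bash
python3 -m creep '[[1,-1,0.24,0.17,0,0,-0.134],[1,-1,0.24,0.17,0,0,-0.134],[1,-1,0.24,0.17,0,0,-0.134],[1,-1,0.24,0.17,0,0,-0.134],[1,-1,0.24,0.17,0,0,-0.134]]'
python3 -c "
from go import *
rows([.458,.244,.19],down(188.5))"
```

```text
time_s: 2.77
tcp_pos: [0.4533, 0.1198, 0.3232]
ee_rot: [[0.149, -0.989, 0.005], [-0.989, -0.149, -0.001], [0.002, -0.005, -1.0]]
wrist_force: [0.8, 0.1, -0.0]
gripper_width: 1.002
t 2.77 tcp [0.4533 0.1198 0.3232] F [ 0.7686  0.0953 -0.0418] w 1.002
shift [-0.4077 -0.0748  0.4437] k 1 turn [-0.0015 -0.0005  0.0003] dist 0.1822 ang 0.29
```

```bash
python3 -m creep '[[1,-0.4077,-0.075,0.15,0,0,0],[1,-0.4077,-0.075,0.3,0,0,0],[1,-0.4077,-0.075,0.444,0,0,0],[1,-0.4077,-0.075,0.444,0,0,0],[1,-0.4077,-0.075,0.444,0,0,0]]'
python3 - <<'E'
from h import *
from go import *
rows([.458,.244,.14],down(188.5))
S=r.capture("side");T=r.capture("top")
cv2.imwrite("pics/g1.png",np.hstack([cv2.resize(S[190:310,190:330],(400,343)),cv2.resize(T[170:290,160:300],(400,343))]))
s=r.sense();tip=np.array(s["tcp_pos"])+.017*np.array(s["ee_rot"])[:,2];print(proj("side",tip),proj("top",tip))
E
```

```text
time_s: 3.18
tcp_pos: [0.4564, 0.2451, 0.1862]
ee_rot: [[0.15, -0.989, 0.001], [-0.989, -0.15, -0.003], [0.003, -0.001, -1.0]]
wrist_force: [0.3, 0.1, 0.2]
gripper_width: 1.003
t 3.18 tcp [0.4564 0.2451 0.1862] F [0.276  0.0844 0.2245] w 1.003
shift [ 0.0039 -0.0045  0.1542] k 1 turn [-0.0002 -0.0011  0.0007] dist 0.0463 ang 0.24
[[253.603 235.888]] [[217.8456 218.5525]]
```

View pics/g1.png

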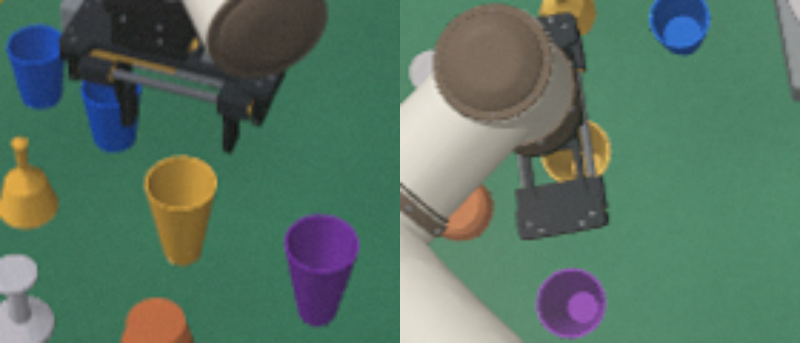

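The fingertips are at side pixels about (234,233) and (270,242). Their midpoint is about (252,238), close to the predicted (253.6,235.9), and the cup's mouth sits between them. I lower now.

```bash
python3 -m creep '[[1,0.004,-0.005,0.12,0,0,0],[1,0.004,-0.005,0.2,0,0,0],[1,0.004,-0.005,0.28,0,0,0],[1,0.004,-0.005,0.343,0,0,0],[1,0.004,-0.005,0.343,0,0,0]]'
python3 - <<'E'
from h import *
from go import *
rows([.458,.244,.083],down(188.5))
S=r.capture("side");T=r.capture("top")
cv2.imwrite("pics/g2.png",np.hstack([cv2.resize(S[190:310,190:330],(400,343)),cv2.resize(T[170:290,160:300],(400,343))]))
E
```

```text
time_s: 3.7
tcp_pos: [0.4565, 0.2407, 0.0809]
ee_rot: [[0.149, -0.989, -0.006], [-0.989, -0.149, -0.01], [0.009, 0.007, -1.0]]
wrist_force: [-0.7, -0.6, -0.1]
gripper_width: 1.003
t 3.7 tcp [0.4565 0.2407 0.0809] F [-0.7085 -0.5778 -0.1477] w 1.003
shift [-0.0101 -0.0067 -0.0072] k 1 turn [ 0.0023 -0.003   0.0005] dist 0.0042 ang 0.68
```

View pics/g2.png

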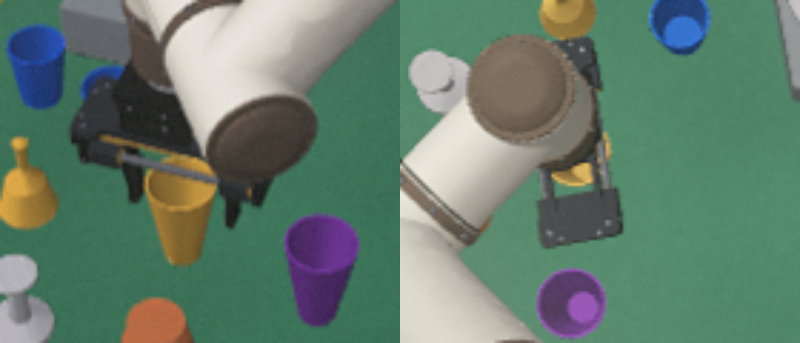

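The fingers straddle the cup at side (182,200 in the crop) with no contact. I correct by 3 mm and close.

```bash
python3 -m creep '[[1,-0.01,-0.007,-0.007,0,0,0],[1,-0.01,-0.007,-0.007,0,0,0],[0.5,-0.01,-0.007,-0.007,0,0,0],[0.5,-0.01,-0.007,-0.007,0,0,0],[0.5,-0.01,-0.007,-0.007,0,0,0]]'; python3 -m creep '[[0.3,0,0,0,0,0,0],[0.3,0,0,0,0,0,0],[0.3,0,0,0,0,0,0],[0.3,0,0,0,0,0,0]]'
```

```text
time_s: 4.22
tcp_pos: [0.4603, 0.246, 0.0869]
ee_rot: [[0.151, -0.989, 0.001], [-0.989, -0.151, -0.005], [0.005, 0.0, -1.0]]
wrist_force: [0.1, 0.3, -0.3]
gripper_width: 0.852
time_s: 4.55
tcp_pos: [0.4601, 0.2459, 0.0872]
ee_rot: [[0.151, -0.989, 0.0], [-0.989, -0.151, -0.006], [0.006, 0.001, -1.0]]
wrist_force: [-2.3, -0.8, 4.3]
gripper_width: 0.74
```

```bash
python3 -m creep '[[0,0,0,0,0,0,0],[0,0,0,0,0,0,0],[0,0,0,-0.03,0,0,0],[0,0,0,-0.1,0,0,0],[0,0,0,-0.2,0,0,0]]'
python3 - <<'E'
from h import *
from go import *
rows([.62,-.05,.32],down(188.5))
S=r.capture("side");T=r.capture("top")
cv2.imwrite("pics/g3.png",np.hstack([cv2.resize(S[190:310,190:330],(400,343)),cv2.resize(T[170:290,160:300],(400,343))]))
E
```

```text
time_s: 4.97
tcp_pos: [0.4584, 0.2448, 0.1452]
ee_rot: [[0.15, -0.989, -0.006], [-0.989, -0.15, -0.01], [0.009, 0.007, -1.0]]
wrist_force: [0.9, 0.5, -1.9]
gripper_width: 0.743
t 4.97 tcp [0.4584 0.2448 0.1452] F [ 0.9134  0.4547 -1.9447] w 0.743
shift [ 1.     -0.3606 -0.5442] k 1.06 turn [ 0.0022 -0.003   0.0006] dist 0.3789 ang 0.68
```

View pics/g3.png

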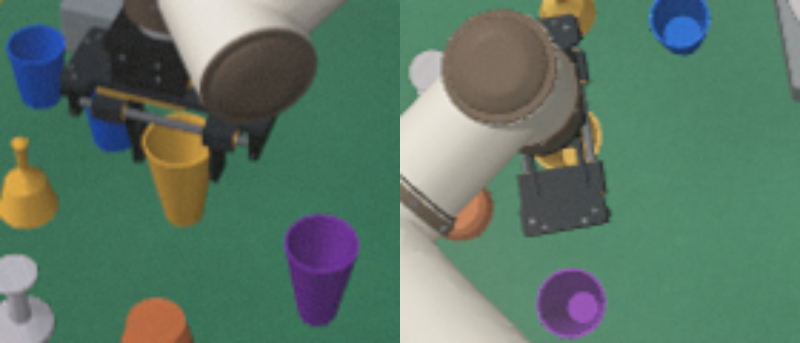

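The cup is lifted: the width holds at 0.743 and the load is about 2 N. It hangs between the fingers near side (252,250). I raise it and carry it to above the holder.

```bash
python3 -m creep '[[0,0,0,-0.13,0,0,0],[0,0,0,-0.26,0,0,0],[0,0.05,0,-0.4,0,0,0],[0,0.1,-0.03,-0.53,0,0,0],[0,0.15,-0.05,-0.6,0,0,0]]'
python3 -c "
from go import *
rows([.62,-.05,.33],down(188.5))"
```

```text
time_s: 5.48
tcp_pos: [0.4836, 0.206, 0.3357]
ee_rot: [[0.153, -0.988, 0.013], [-0.988, -0.153, 0.003], [-0.001, -0.013, -1.0]]
wrist_force: [1.5, 1.0, -2.9]
gripper_width: 0.744
t 5.48 tcp [0.4836 0.206  0.3357] F [ 1.5386  0.9781 -2.8862] w 0.744
shift [ 0.9131 -0.3181  0.0217] k 1 turn [-0.0042  0.0005  0.0017] dist 0.2901 ang 0.82
```

```bash
python3 -m creep '[[0,0.1,-0.035,0,0,0,0],[0,0.22,-0.08,0.02,-0.004,0,0],[0,0.34,-0.12,0.02,-0.004,0,0],[0,0.46,-0.16,0.02,-0.004,0,0],[0,0.58,-0.2,0.02,-0.004,0,0]]'
python3 -c "
from go import *
rows([.644,-.0536,.31],down(188.5))"
```

```text
time_s: 5.9
tcp_pos: [0.5698, 0.0417, 0.3289]
ee_rot: [[0.153, -0.988, -0.002], [-0.988, -0.153, 0.002], [-0.002, 0.001, -1.0]]
wrist_force: [1.2, 0.5, -2.6]
gripper_width: 0.744
t 5.9 tcp [0.5698 0.0417 0.3289] F [ 1.2383  0.4917 -2.5511] w 0.744
shift [ 0.352  -0.1959  0.0619] k 1 turn [0.0005 0.0006 0.0018] dist 0.1223 ang 0.35
```

```bash
python3 -m creep '[[0,0.1,-0.055,0.03,0,0,0],[0,0.2,-0.11,0.06,0,0,0],[0,0.3,-0.167,0.06,0,0,0],[0,0.352,-0.196,0.062,0,0,0],[0,0.352,-0.196,0.062,0,0,0]]'
python3 -m creep '[[0,0,0,0,0,0,0],[0,0,0,0,0,0,0]]'
python3 - <<'E'
from h import *
from go import *
rows([.644,-.0536,.25],down(188.5))
S=r.capture("side");T=r.capture("top")
cv2.imwrite("pics/g4.png",np.hstack([cv2.resize(S[90:210,190:330],(400,343)),cv2.resize(T[80:200,260:400],(400,343))]))
E
```

```text
time_s: 6.32
tcp_pos: [0.6453, -0.0568, 0.3066]
ee_rot: [[0.149, -0.989, -0.006], [-0.989, -0.149, 0.001], [-0.002, 0.006, -1.0]]
wrist_force: [0.7, 0.3, -2.9]
gripper_width: 0.745
time_s: 6.48
tcp_pos: [0.6447, -0.0568, 0.3047]
ee_rot: [[0.148, -0.989, -0.009], [-0.989, -0.148, 0.001], [-0.003, 0.009, -1.0]]
wrist_force: [-0.3, -0.1, -3.1]
gripper_width: 0.74
t 6.48 tcp [ 0.6447 -0.0568  0.3047] F [-0.3309 -0.1104 -3.1025] w 0.74
shift [-0.0105 -0.0009  0.1823] k 1 turn [0.0028 0.0008 0.0001] dist 0.0548 ang 0.53
```

View pics/g4.png

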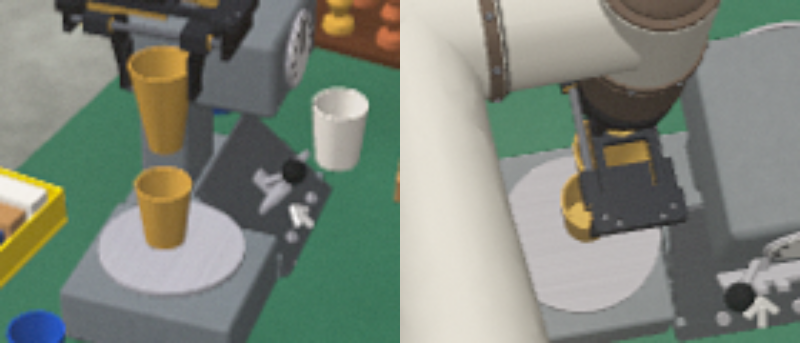

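```bash
python3 - <<'E'
from h import *
from fit import *
S=r.capture("side")
z=r.sense()["tcp_pos"];print(z)
I=S.copy()
def ringc(x,y,z,rr):return proj("side",np.c_[x+rr*np.cos(th),y+rr*np.sin(th),0*th+z]).round(2)
k=7;big=cv2.resize(S[95:185,215:285],None,fx=k,fy=k,interpolation=cv2.INTER_CUBIC)
def dr(P,col):cv2.polylines(big,[((P-[215,95]+.5)*k).round().astype(int)],True,col,1)
zf=z[2]-.0872
dr(ringc(z[0],z[1],zf,.018),(0,0,255));dr(ringc(z[0],z[1],zf+.1,.034),(0,0,255))
dr(ringc(.6445,-.0536,.170,.031),(255,0,0));dr(ringc(.6445,-.0536,.095,.0225),(255,0,0))
cv2.imwrite("pics/g5.png",big)
E
```

```text
[ 0.6448 -0.0559  0.3066]
```

View pics/g5.png

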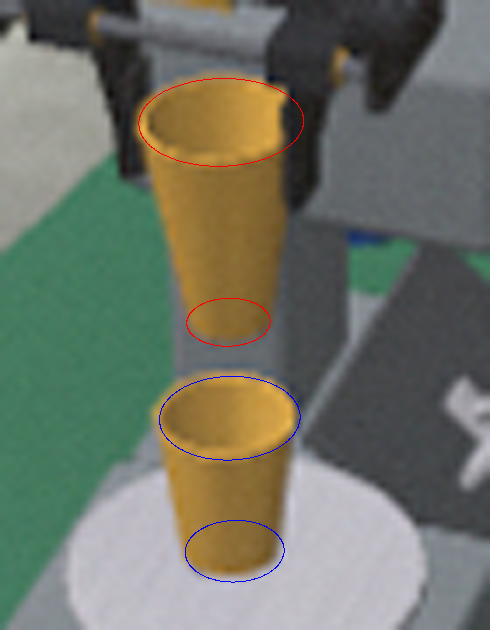

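Model rings (red for the held cup, blue for the holder) match the picture to about 1 px, and both show the same bias. So the cup is upright and centred to about 3 mm, against 10 mm of play. I lower it in steps.

```bash
python3 -m creep '[[0,-0.01,0,0.05,0,0,0],[0,-0.01,0,0.1,0,0,0],[0,-0.01,0,0.14,0,0,0],[0,-0.01,0,0.17,0,0,0],[0,-0.01,0,0.17,0,0,0]]'
python3 - <<'E'
from h import *
from go import *
rows([.645,-.053,.215],down(188.5))
S=r.capture("side")
cv2.imwrite("pics/g6.png",cv2.resize(S[95:185,205:295],None,fx=6,fy=6))
E
```

```text
time_s: 7.05
tcp_pos: [0.6427, -0.0521, 0.2537]
ee_rot: [[0.151, -0.989, -0.01], [-0.989, -0.151, 0.001], [-0.003, 0.01, -1.0]]
wrist_force: [-0.4, 0.1, -3.2]
gripper_width: 0.743
t 7.05 tcp [ 0.6427 -0.0521  0.2537] F [-0.3573  0.1186 -3.194 ] w 0.743
shift [ 0.0046 -0.0082  0.1288] k 1 turn [0.003  0.0009 0.001 ] dist 0.0387 ang 0.6
```

View pics/g6.png

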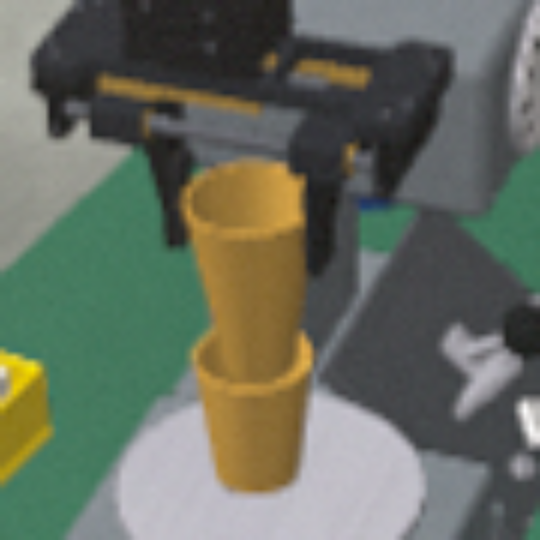

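The foot has just entered the holder's mouth, centred near crop (255,360), with the force unchanged. I continue down.

```bash
python3 -m creep '[[0,0.004,-0.006,0.03,0,0,0],[0,0.004,-0.006,0.06,0,0,0],[0,0.004,-0.006,0.09,0,0,0],[0,0.004,-0.006,0.115,0,0,0],[0,0.004,-0.006,0.115,0,0,0]]'
python3 -m creep '[[0,0,0,0.015,0,0,0],[0,0,0,0.015,0,0,0]]'
python3 -c "
from go import *
rows([.645,-.053,.205],down(188.5))"
```

```text
time_s: 7.52
tcp_pos: [0.6439, -0.0532, 0.2178]
ee_rot: [[0.15, -0.989, -0.012], [-0.989, -0.15, 0.001], [-0.003, 0.012, -1.0]]
wrist_force: [-0.7, 0.5, -3.1]
gripper_width: 0.741
time_s: 7.68
tcp_pos: [0.6435, -0.0532, 0.212]
ee_rot: [[0.15, -0.989, -0.014], [-0.989, -0.15, 0.001], [-0.003, 0.014, -1.0]]
wrist_force: [0.4, -0.0, -3.4]
gripper_width: 0.742
t 7.68 tcp [ 0.6435 -0.0532  0.212 ] F [ 0.3754 -0.0158 -3.3981] w 0.742
shift [ 0.0002 -0.0053  0.0234] k 1 turn [0.0043 0.001  0.0007] dist 0.0072 ang 0.81
```

```bash
python3 -m creep '[[0,0,-0.004,0.01,0.004,0,0],[0,0,-0.004,0.01,0.004,0,0]]'; python3 -m creep '[[0,0,0,0.01,0.004,0,0],[0,0,0,0.01,0.004,0,0]]';python3 -c "
from go import *
rows([.645,-.053,.201],down(188.5))"
```

```text
time_s: 7.85
tcp_pos: [0.6443, -0.053, 0.2084]
ee_rot: [[0.15, -0.989, -0.002], [-0.989, -0.15, 0.003], [-0.004, 0.001, -1.0]]
wrist_force: [-1.2, 0.6, -2.5]
gripper_width: 0.741
time_s: 8.02
tcp_pos: [0.6438, -0.053, 0.205]
ee_rot: [[0.15, -0.989, 0.011], [-0.989, -0.15, 0.006], [-0.004, -0.011, -1.0]]
wrist_force: [0.3, 0.0, -3.3]
gripper_width: 0.743
t 8.02 tcp [ 0.6438 -0.053   0.205 ] F [ 0.3331  0.0187 -3.2514] w 0.743
shift [ 0.0007 -0.0038  0.0135] k 1 turn [-0.0036  0.0013  0.0006] dist 0.0042 ang 0.69
```

```bash
python3 -m creep '[[0,0,0,0.008,-0.0035,0,0],[0,0,0,0.008,-0.0035,0,0],[0,0,0,0.008,-0.0035,0,0]]'; python3 - <<'E'
from h import *
from go import *
rows([.645,-.053,.201],down(188.5))
S=r.capture("side")
cv2.imwrite("pics/g7.png",cv2.resize(S[95:185,205:295],None,fx=6,fy=6))
E
```

```text
time_s: 8.27
tcp_pos: [0.6442, -0.0529, 0.2027]
ee_rot: [[0.15, -0.989, 0.0], [-0.989, -0.15, 0.004], [-0.004, -0.001, -1.0]]
wrist_force: [0.3, 0.2, -2.0]
gripper_width: 0.743
t 8.27 tcp [ 0.6442 -0.0529  0.2027] F [ 0.3399  0.1833 -1.9736] w 0.743
shift [ 0.0008 -0.0025  0.0057] k 1 turn [-0.0003  0.0013  0.0006] dist 0.0019 ang 0.26
```

View pics/g7.png

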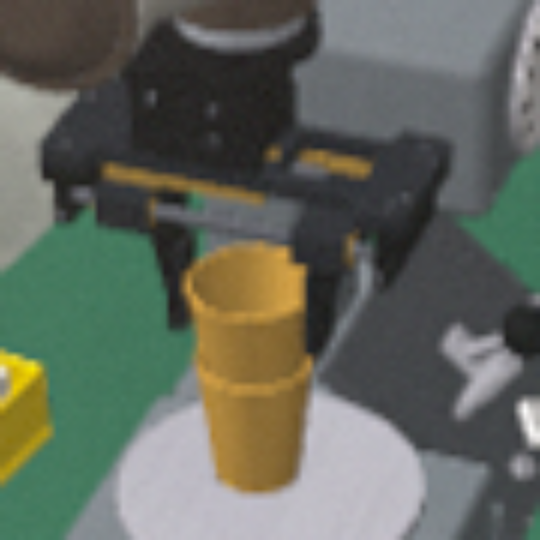

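The tumbler stands nested with about 45 mm out of the rim, and the load has dropped from 3.3 to 2.0 N, so it is touching. One more small step, then I release gently.

```bash
python3 -m creep '[[0,0,0,0.005,0,0,0],[0,0,0,0.005,0,0,0]]'; python3 -m creep '[[0.78,0,0,0,0,0,0],[0.78,0,0,0,0,0,0],[0.85,0,0,0,0,0,0],[1,0,0,0,0,0,0],[1,0,0,0,0,0,0]]'; python3 - <<'E'
from h import *
from go import *
rows([.644,-.053,.3],down(188.5))
S=r.capture("side")
cv2.imwrite("pics/g8.png",cv2.resize(S[95:185,205:295],None,fx=6,fy=6))
E
```

```text
time_s: 8.48
tcp_pos: [0.6443, -0.0528, 0.2011]
ee_rot: [[0.15, -0.989, 0.0], [-0.989, -0.15, 0.004], [-0.004, -0.001, -1.0]]
wrist_force: [1.2, -0.7, -2.4]
gripper_width: 0.739
time_s: 8.9
tcp_pos: [0.6444, -0.0529, 0.2016]
ee_rot: [[0.15, -0.989, 0.001], [-0.989, -0.15, 0.004], [-0.004, -0.002, -1.0]]
wrist_force: [-0.0, 0.3, 0.3]
gripper_width: 0.919
t 8.9 tcp [ 0.6444 -0.0529  0.2016] F [-0.0056  0.2617  0.3002] w 0.919
shift [-0.0012  0.0009 -0.3279] k 1 turn [-0.0005  0.0012  0.0007] dist 0.0984 ang 0.26
```

View pics/g8.png

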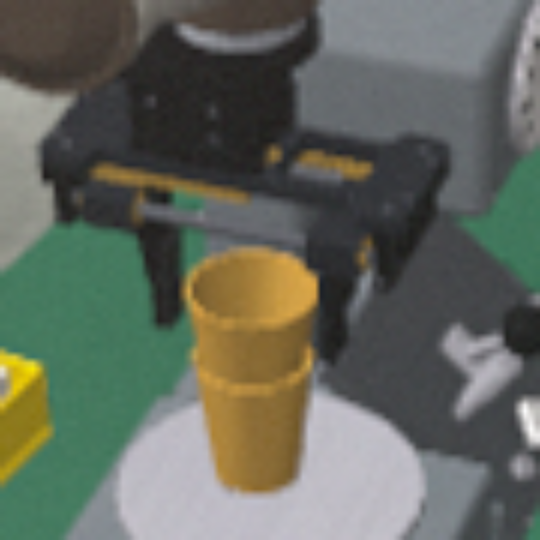

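The tumbler settled upright at crop (252,320), the fingers are clear on both sides, and the holder is unmoved. I retract upward.

```bash
python3 -m creep '[[1,0,0,-0.05,0,0,0],[1,0,0,-0.16,0,0,0],[1,0,0,-0.28,0,0,0],[1,0,0,-0.4,0,0,0],[1,0,0.05,-0.5,0,0,0]]'; python3 -c "
from go import *
print(r.sense()['joints'])
for s in(1,-1): rows([.42,-.1,.36],tilt(8.54,40,s))
rows([.42,-.1,.36],down(98.5));rows([.42,-.1,.36],down(278.5))"
```

```text
time_s: 9.37
tcp_pos: [0.6309, -0.0557, 0.3537]
ee_rot: [[0.15, -0.989, 0.004], [-0.989, -0.15, 0.003], [-0.003, -0.004, -1.0]]
wrist_force: [0.4, 0.2, 0.0]
gripper_width: 1.003
[  9.4924  19.9644  13.4321  -0.164  -83.2301  -0.8414]
t 9.37 tcp [ 0.6309 -0.0557  0.3537] F [0.4119 0.191  0.0335] w 1.003
shift [ 0.0404  0.7171 -0.0242] k 1 turn [ 0.1737 -0.172   0.4782] dist 0.2156 ang 96.67
t 9.37 tcp [ 0.6309 -0.0557  0.3537] F [0.4119 0.191  0.0335] w 1.003
shift [ 0.0404  0.7171 -0.0242] k 1 turn [ 0.172   0.1737 -0.4778] dist 0.2156 ang 96.61
t 9.37 tcp [ 0.6309 -0.0557  0.3537] F [0.4119 0.191  0.0335] w 1.003
shift [ 0.0404  0.7171 -0.0242] k 1 turn [-0.0003  0.0018  0.5007] dist 0.2156 ang 90.13
t 9.37 tcp [ 0.6309 -0.0557  0.3537] F [0.4119 0.191  0.0335] w 1.003
shift [ 0.0404  0.7171 -0.0242] k 1 turn [-0.0018 -0.0003 -0.4993] dist 0.2156 ang 89.87
```

```bash
python3 -m creep '[[1,0.04,0.14,-0.02,0,0,0.04],[1,0.04,0.28,-0.02,0,0,0.08],[1,0.04,0.42,-0.02,0,0,0.12],[1,0.04,0.56,-0.02,0,0,0.16],[1,0.04,0.717,-0.02,0,0,0.2]]'; python3 -c "
from go import *
rows([.42,-.12,.34],tilt(8.54,40,1))"
```

```text
time_s: 9.78
tcp_pos: [0.4255, -0.0992, 0.3589]
ee_rot: [[-0.463, -0.887, 0.004], [-0.887, 0.463, 0.003], [-0.005, -0.002, -1.0]]
wrist_force: [0.6, 0.4, -0.1]
gripper_width: 0.998
t 9.78 tcp [ 0.4255 -0.0992  0.3589] F [ 0.6313  0.3969 -0.1164] w 0.998
shift [ 0.0704 -0.0157  0.0626] k 1 turn [ 0.1045 -0.2036  0.2867] dist 0.0286 ang 66.03
```

```bash
python3 -m creep '[[1,0.07,-0.015,0.06,0.02,-0.04,0.056],[1,0.07,-0.015,0.06,0.04,-0.08,0.112],[1,0.07,-0.015,0.06,0.06,-0.12,0.168],[1,0.07,-0.015,0.06,0.08,-0.16,0.225],[1,0.07,-0.015,0.06,0.105,-0.204,0.287]]'; python3 -c "
from go import *
rows([.42,-.14,.30],tilt(8.54,40,1))"
```

```text
time_s: 10.2
tcp_pos: [0.4198, -0.1203, 0.3417]
ee_rot: [[-0.76, -0.544, 0.357], [-0.532, 0.835, 0.141], [-0.374, -0.083, -0.924]]
wrist_force: [0.4, 0.1, 0.6]
gripper_width: 1.006
t 10.2 tcp [ 0.4198 -0.1203  0.3417] F [0.3749 0.0871 0.6475] w 1.006
shift [ 0.0866 -0.0438  0.1192] k 1 turn [ 0.0482 -0.0924  0.1306] dist 0.0461 ang 30.08
```

```bash
python3 -m creep '[[1,0.086,-0.044,0.12,0.01,-0.02,0.03],[1,0.086,-0.044,0.12,0.02,-0.04,0.06],[1,0.086,-0.044,0.12,0.03,-0.06,0.09],[1,0.086,-0.044,0.12,0.048,-0.092,0.13],[1,0.086,-0.044,0.12,0.048,-0.092,0.13]]'; python3 -c "
from go import *
rows([.4767,-.2108,.2139],tilt(8.54,40,1))"
```

```text
time_s: 10.62
tcp_pos: [0.4184, -0.1401, 0.2991]
ee_rot: [[-0.758, -0.146, 0.636], [-0.11, 0.989, 0.095], [-0.643, 0.002, -0.765]]
wrist_force: [-0.5, -0.2, 0.1]
gripper_width: 0.997
t 10.62 tcp [ 0.4184 -0.1401  0.2991] F [-0.4911 -0.2326  0.1473] w 0.997
shift [ 0.0615 -0.262   0.3187] k 1 turn [-0.0002  0.0003 -0.0011] dist 0.1252 ang 0.2
```

```bash
python3 -m creep '[[0.7,0.02,-0.09,0.1,0,0,0],[0.7,0.04,-0.18,0.2,0,0,0],[0.7,0.0615,-0.262,0.319,0,0,0],[0.7,0.0615,-0.262,0.319,0,0,0],[0.7,0.0615,-0.262,0.319,0,0,0]]'; python3 - <<'E'
from h import *
from go import *
R=tilt(8.54,40,1)
rows(np.array([.553,-.1993,.122])-.05*R[:,2],R)
S=r.capture("side");T=r.capture("top")
cv2.imwrite("pics/l1.png",np.hstack([cv2.resize(S[90:210,220:360],(400,343)),cv2.resize(T[120:240,310:450],(400,343))]))
E
```

```text
time_s: 11.03
tcp_pos: [0.4772, -0.2127, 0.2105]
ee_rot: [[-0.761, -0.142, 0.633], [-0.106, 0.99, 0.095], [-0.64, 0.005, -0.769]]
wrist_force: [-0.0, 0.3, 0.5]
gripper_width: 0.736
t 11.03 tcp [ 0.4772 -0.2127  0.2105] F [-0.0284  0.3265  0.4551] w 0.736
shift [-0.0075  0.0066  0.2242] k 1 turn [-0.0001 -0.0013 -0.0025] dist 0.0673 ang 0.51
```

View pics/l1.png

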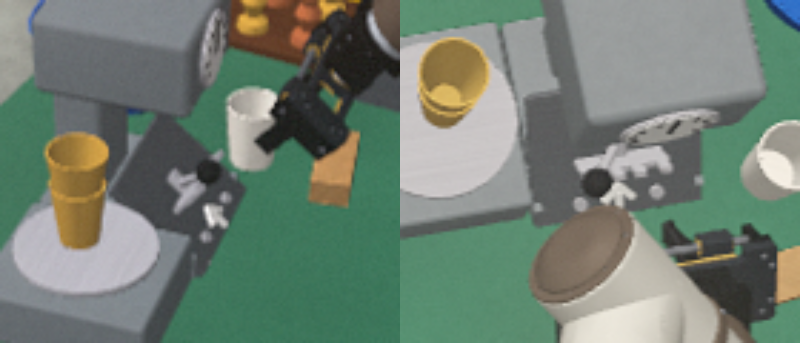

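```bash
python3 - <<'E'
from h import *
s=r.sense();E=np.array(s["ee_rot"]);t=np.array(s["tcp_pos"]);print(t,s["joints"])
for k in(.017,0,-.05,-.1):
    for y in(-.045,0,.045):
        X=t+k*E[:,2]+y*E[:,1];print(k,y,X,proj("side",X),proj("top",X))
E
```

```text
[ 0.4766 -0.2112  0.2135] [-19.5402   3.4054 -25.5746 -37.3464 -29.8371 -34.512 ]
0.017 -0.045 [ 0.4939 -0.2541  0.2004] [[318.7866 126.594 ]] [[406.7051 198.4472]]
0.017 0 [ 0.4874 -0.2096  0.2005] [[315.0067 134.0438]] [[389.834  201.2372]]
0.017 0.045 [ 0.4808 -0.1651  0.2006] [[311.0717 141.7994]] [[372.9312 204.0325]]
0 -0.045 [ 0.4831 -0.2558  0.2134] [[322.3736 123.7667]] [[408.8446 201.5326]]
0 0 [ 0.4766 -0.2112  0.2135] [[318.639  131.2133]] [[391.7793 204.358 ]]
0 0.045 [ 0.47   -0.1667  0.2136] [[314.7499 138.9679]] [[374.6816 207.1888]]
-0.05 -0.045 [ 0.4513 -0.2605  0.2517] [[333.2259 115.213 ]] [[415.4353 211.0375]]
-0.05 0 [ 0.4448 -0.216   0.2518] [[329.6344 122.645 ]] [[397.7722 213.9722]]
-0.05 0.045 [ 0.4383 -0.1714  0.2519] [[325.8911 130.3912]] [[380.0745 216.9127]]
-0.1 -0.045 [ 0.4195 -0.2652  0.2901] [[344.5523 106.2855]] [[422.5093 221.2394]]
-0.1 0 [ 0.413  -0.2207  0.2902] [[341.1204 113.6944]] [[404.2051 224.2922]]
-0.1 0.045 [ 0.4065 -0.1762  0.2903] [[337.5402 121.4236]] [[385.8637 227.3513]]
```

The side view shows the left fingertip at (313,139), predicted (311,142). The top view shows the right finger at (405,202), predicted (407,198). The nested tumblers stand undisturbed. I advance to the knob.

```bash
python3 -m creep '[[0.7,-0.007,0,0.07,0,0,-0.002],[0.7,-0.007,0,0.14,0,0,-0.002],[0.7,-0.007,0,0.22,0,0,-0.002],[0.7,-0.007,0,0.22,0,0,-0.002],[0.7,-0.007,0,0.22,0,0,-0.002]]'; python3 - <<'E'
from h import *
from go import *
R=tilt(8.54,40,1)
rows(np.array([.553,-.1993,.122])+.002*R[:,2],R)
S=r.capture("side");T=r.capture("top")
cv2.imwrite("pics/l2.png",np.hstack([cv2.resize(S[110:190,240:340],(400,320)),cv2.resize(T[140:220,340:440],(400,320))]))
E
```

```text
time_s: 11.55
tcp_pos: [0.5199, -0.2039, 0.1651]
ee_rot: [[-0.757, -0.152, 0.636], [-0.118, 0.988, 0.096], [-0.643, -0.002, -0.766]]
wrist_force: [-0.2, 0.4, -0.4]
gripper_width: 0.702
t 11.55 tcp [ 0.5199 -0.2039  0.1651] F [-0.2429  0.3779 -0.3791] w 0.702
shift [ 0.0071 -0.0014  0.1881] k 1 turn [ 0.0001 -0.      0.0012] dist 0.0565 ang 0.22
```

View pics/l2.png

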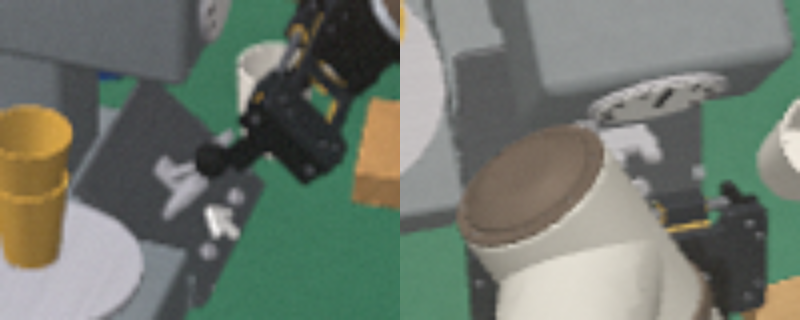

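The left fingertip is at side (300,149), just short of the knob at (293,150). I advance slowly while watching the force.

```bash
python3 -m creep '[[0.7,0.004,-0.001,0.03,0,0,0],[0.7,0.004,-0.001,0.06,0,0,0],[0.7,0.004,-0.001,0.09,0,0,0],[0.7,0.004,-0.001,0.11,0,0,0],[0.7,0.004,-0.001,0.11,0,0,0]]'; python3 - <<'E'
from h import *
from go import *
R=tilt(8.54,40,1)
rows(np.array([.553,-.1993,.122])+.002*R[:,2],R)
S=r.capture("side")
b=cv2.resize(S[110:190,250:340],None,fx=7,fy=7,interpolation=cv2.INTER_CUBIC)
s=r.sense();E=np.array(s["ee_rot"]);t=np.array(s["tcp_pos"])
for y in(-.0305,.0305):
    for x in(-.0095,.0095):
        P=((proj("side",t+.017*E[:,2]+y*E[:,1]+x*E[:,0])[0]-[250,110]+.5)*7).round().astype(int);cv2.circle(b,P,3,(0,0,255) if y>0 else (255,0,0),-1)
cv2.imwrite("pics/l3.png",b)
E
```

```text
time_s: 12.07
tcp_pos: [0.5404, -0.2015, 0.1386]
ee_rot: [[-0.757, -0.151, 0.636], [-0.117, 0.989, 0.095], [-0.643, -0.002, -0.766]]
wrist_force: [0.3, 0.5, 0.5]
gripper_width: 0.7
t 12.07 tcp [ 0.5404 -0.2015  0.1386] F [0.2903 0.5309 0.5263] w 0.7
shift [0.003  0.0011 0.0765] k 1 turn [-0.0001 -0.      0.001 ] dist 0.023 ang 0.18
```

View pics/l3.png

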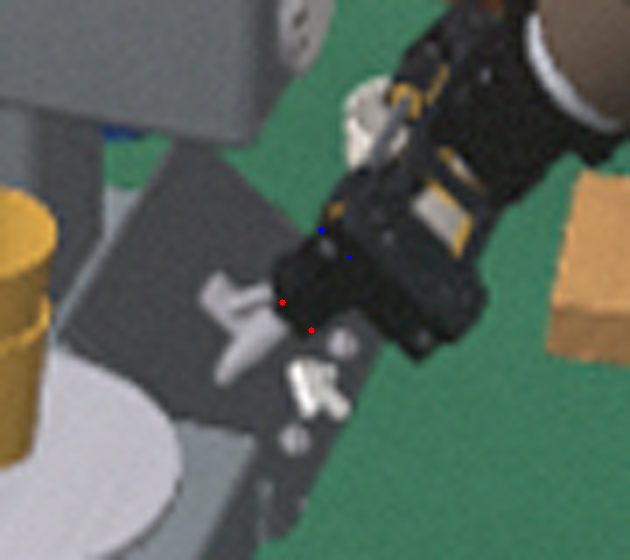

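```bash
python3 -m creep '[[0.7,0.002,0.001,0.02,0,0,0],[0.7,0.002,0.001,0.04,0,0,0],[0.7,0.002,0.001,0.064,0,0,0],[0.7,0.002,0.001,0.064,0,0,0],[0.7,0.002,0.001,0.064,0,0,0]]'; python3 - <<'E'
from h import *
from go import *
R=tilt(8.54,40,1)
rows(np.array([.553,-.1993,.122])+.002*R[:,2],R)
S=r.capture("side");T=r.capture("top")
cv2.imwrite("pics/l4.png",np.hstack([cv2.resize(S[110:190,240:340],(400,320)),cv2.resize(T[140:220,340:440],(400,320))]))
E
```

```text
time_s: 12.53
tcp_pos: [0.552, -0.1996, 0.1233]
ee_rot: [[-0.758, -0.151, 0.635], [-0.117, 0.989, 0.095], [-0.642, -0.002, -0.767]]
wrist_force: [-0.4, -0.3, -0.4]
gripper_width: 0.699
t 12.53 tcp [ 0.552  -0.1996  0.1233] F [-0.3796 -0.3146 -0.3658] w 0.699
shift [0.0001 0.0004 0.0123] k 1 turn [-0.     -0.0002  0.001 ] dist 0.0037 ang 0.19
```

View pics/l4.png

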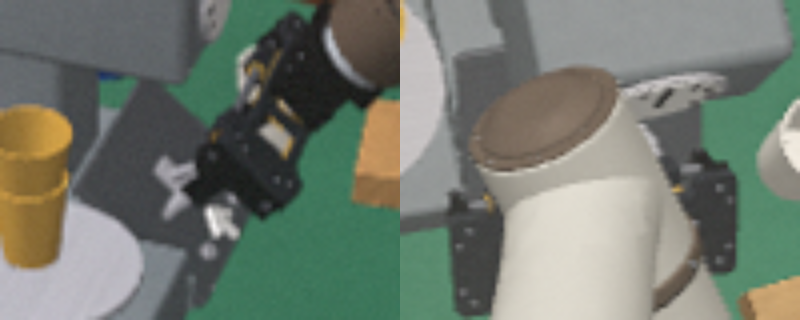

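Aligned within 4 mm with no contact force. The finger covers the knob at side (293,150). I close onto the knob.

```bash
python3 -m creep '[[0.4,0,0,0,0,0,0],[0.4,0,0,0,0,0,0],[0.4,0,0,0,0,0,0],[0.3,0,0,0,0,0,0],[0.2,0,0,0,0,0,0]]'; python3 -m creep '[[0.1,0,0,0,0,0,0],[0.1,0,0,0,0,0,0],[0.1,0,0,0,0,0,0]]'; python3 - <<'E'
from fit import *
from go import *
R=tilt(8.54,40,1);p=np.load("scale.npy");t=r.sense()["tcp_pos"];k0=Tw(p,kn(0))[0]
for q in(.1,.2,.3,.4,.5,.55):rows(t+Tw(p,kn(q))[0]-k0,R)
E
```

```text
time_s: 13.05
tcp_pos: [0.5519, -0.1997, 0.1241]
ee_rot: [[-0.757, -0.151, 0.636], [-0.117, 0.989, 0.095], [-0.643, -0.003, -0.766]]
wrist_force: [0.6, 0.2, 0.1]
gripper_width: 0.405
time_s: 13.3
tcp_pos: [0.552, -0.2, 0.1242]
ee_rot: [[-0.757, -0.151, 0.636], [-0.118, 0.989, 0.094], [-0.643, -0.004, -0.766]]
wrist_force: [1.0, -0.7, -0.8]
gripper_width: 0.326
t 13.3 tcp [ 0.552  -0.2     0.1242] F [ 1.0314 -0.6741 -0.7607] w 0.326
shift [ 0.0001 -0.0255 -0.0123] k 1 turn [-0.0004  0.0002  0.0012] dist 0.0085 ang 0.24
t 13.3 tcp [ 0.552  -0.2     0.1242] F [ 1.0314 -0.6741 -0.7607] w 0.326
shift [ 0.0002 -0.0521 -0.022 ] k 1 turn [-0.0004  0.0002  0.0012] dist 0.017 ang 0.24
t 13.3 tcp [ 0.552  -0.2     0.1242] F [ 1.0314 -0.6741 -0.7607] w 0.326
shift [ 0.0003 -0.0796 -0.0289] k 1 turn [-0.0004  0.0002  0.0012] dist 0.0254 ang 0.24
t 13.3 tcp [ 0.552  -0.2     0.1242] F [ 1.0314 -0.6741 -0.7607] w 0.326
shift [ 0.0004 -0.1076 -0.0331] k 1 turn [-0.0004  0.0002  0.0012] dist 0.0338 ang 0.24
t 13.3 tcp [ 0.552  -0.2     0.1242] F [ 1.0314 -0.6741 -0.7607] w 0.326
shift [ 0.0005 -0.1359 -0.0345] k 1 turn [-0.0004  0.0002  0.0012] dist 0.0421 ang 0.24
t 13.3 tcp [ 0.552  -0.2     0.1242] F [ 1.0314 -0.6741 -0.7607] w 0.326
shift [ 0.0006 -0.15   -0.0341] k 1 turn [-0.0004  0.0002  0.0012] dist 0.0462 ang 0.24
```

```bash
python3 -m creep '[[0,0,0,0,0,0,0],[0,0,-0.0255,-0.0123,0,0,0],[0,0,-0.052,-0.022,0,0,0],[0,0,-0.08,-0.029,0,0,0],[0,0,-0.08,-0.029,0,0,0]]'
```

```text
time_s: 13.72
tcp_pos: [0.5483, -0.2194, 0.131]
ee_rot: [[-0.758, -0.159, 0.632], [-0.117, 0.987, 0.108], [-0.641, 0.008, -0.767]]
wrist_force: [-7.5, 11.3, 11.2]
gripper_width: 0.325
```

```bash
python3 - <<'E'
from fit import *
from go import *
R=tilt(8.54,40,1);p=np.load("scale.npy");k0=Tw(p,kn(0))[0]
for q in(.4,.5,.53):rows(np.array([.552,-.2,.1242])+Tw(p,kn(q))[0]-k0,R)
E
```

```text
t 13.72 tcp [ 0.5483 -0.2194  0.131 ] F [-7.5314 11.2516 11.218 ] w 0.325
shift [-0.002  -0.0455 -0.0025] k 1 turn [ 0.0041 -0.0007  0.0011] dist 0.0137 ang 0.77
t 13.72 tcp [ 0.5483 -0.2194  0.131 ] F [-7.5314 11.2516 11.218 ] w 0.325
shift [-0.0019 -0.0737 -0.0043] k 1 turn [ 0.0041 -0.0007  0.0011] dist 0.0222 ang 0.77
t 13.72 tcp [ 0.5483 -0.2194  0.131 ] F [-7.5314 11.2516 11.218 ] w 0.325
shift [-0.0018 -0.0822 -0.0043] k 1 turn [ 0.0041 -0.0007  0.0011] dist 0.0247 ang 0.77
```

```bash
python3 -m creep '[[0,-0.002,-0.025,-0.004,0.004,0,0],[0,-0.002,-0.05,-0.006,0.004,0,0],[0,-0.002,-0.074,-0.007,0.004,0,0],[0,-0.002,-0.078,-0.007,0.004,0,0],[0,-0.002,-0.078,-0.007,0.004,0,0]]'
python3 - <<'E'
from fit import *
from go import *
R=tilt(8.54,40,1);p=np.load("scale.npy");k0=Tw(p,kn(0))[0]
for q in(.5,):rows(np.array([.552,-.2,.1242])+Tw(p,kn(q))[0]-k0,R)
S=r.capture("side")
cv2.imwrite("pics/l5.png",cv2.resize(S[110:190,240:340],(600,480)))
E
```

```text
time_s: 14.13
tcp_pos: [0.5493, -0.2398, 0.1321]
ee_rot: [[-0.76, -0.156, 0.63], [-0.117, 0.988, 0.103], [-0.639, 0.005, -0.769]]
wrist_force: [-4.7, 4.0, 4.9]
gripper_width: 0.326
t 14.13 tcp [ 0.5493 -0.2398  0.1321] F [-4.7345  4.0046  4.8672] w 0.326
shift [-0.0049 -0.0061  0.004 ] k 1 turn [ 0.0027 -0.0016  0.0009] dist 0.0026 ang 0.59
```

View pics/l5.png

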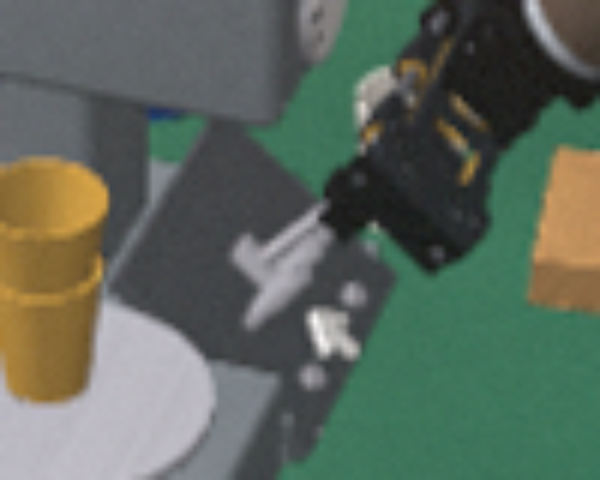

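The lever now leans in the middle, about 2 mm short of the notch centre. One small nudge, then I open and let the detent seat it.

```bash
python3 -m creep '[[0,-0.004,-0.008,0.002,0.0025,0,0],[0,-0.004,-0.008,0.002,0.0025,0,0],[0,-0.004,-0.008,0.002,0.0025,0,0]]'; python3 -m creep '[[0.5,0,0,0,0,0,0],[0.7,0,0,0,0,0,0],[0.7,0,0,0,0,0,0],[0.7,0,0,0,0,0,0],[0.7,0,0,0,0,0,0]]'
```

```text
time_s: 14.43
tcp_pos: [0.5493, -0.2394, 0.1321]
ee_rot: [[-0.762, -0.155, 0.629], [-0.117, 0.988, 0.102], [-0.637, 0.004, -0.771]]
wrist_force: [-5.4, 4.1, 6.3]
gripper_width: 0.326
time_s: 14.85
tcp_pos: [0.5493, -0.2395, 0.132]
ee_rot: [[-0.762, -0.155, 0.629], [-0.117, 0.988, 0.102], [-0.637, 0.004, -0.771]]
wrist_force: [0.1, -0.1, 0.3]
gripper_width: 0.62
```

```bash
python3 -m creep '[[0.75,0,0,-0.03,0,0,0],[0.75,0,0,-0.08,0,0,0],[0.75,0,0,-0.15,0,0,0],[0.75,0,0,-0.25,0,0,0],[0.75,0,0,-0.36,0,0,0]]'; python3 -m creep '[[0.75,0,0,-0.12,0,0,0],[0.75,0,-0.1,-0.24,0,0,0],[0.75,0,-0.2,-0.3,0,0,0],[0.75,0,-0.2,-0.3,0,0,0]]'
python3 - <<'E'
from fit import *
from go import *
p=np.load("scale.npy")
S=r.capture("side");T=r.capture("top")
cv2.imwrite("pics/e1.png",np.hstack([cv2.resize(S[90:210,220:360],(400,343)),cv2.resize(T[110:230,300:440],(400,343))]))
for q in(0,.5,1):print(q,proj("side",Tw(p,kn(q))),proj("top",Tw(p,kn(q))))
for c in("side","top"):
  for t in("knob","lever"):
    for d in r.recognise(c,t)[:2]:print(c,t,round(d["score"],2),(np.array(d["rect"])*[560,420,560,420]).round(1))
o={"side":gold(S,247,165)}
print(o["side"],cupmodel("side",.6445,-.0536,.095,.0225,.031,.075)[1])
E
```

```text
time_s: 15.27
tcp_pos: [0.4802, -0.2504, 0.2153]
ee_rot: [[-0.763, -0.155, 0.627], [-0.117, 0.988, 0.102], [-0.635, 0.005, -0.772]]
wrist_force: [1.0, -0.2, -0.6]
gripper_width: 0.747
time_s: 15.6
tcp_pos: [0.4325, -0.3255, 0.2906]
ee_rot: [[-0.76, -0.15, 0.633], [-0.119, 0.989, 0.09], [-0.639, -0.007, -0.769]]
wrist_force: [1.2, -1.5, 0.1]
gripper_width: 0.749
0 [[294.1928 150.3633]] [[378.7916 183.9617]]
0.5 [[299.8166 141.9794]] [[394.2205 183.2   ]]
1 [[301.2825 137.0007]] [[407.3652 179.1476]]
side knob 0.63 [279.8 136.8 299.2 150.5]
(array([246.7432, 154.6916]), array([235.5, 135.5, 257.5, 176.5])) [237.2089 148.1977 257.3066 177.5812]
```

View pics/e1.png

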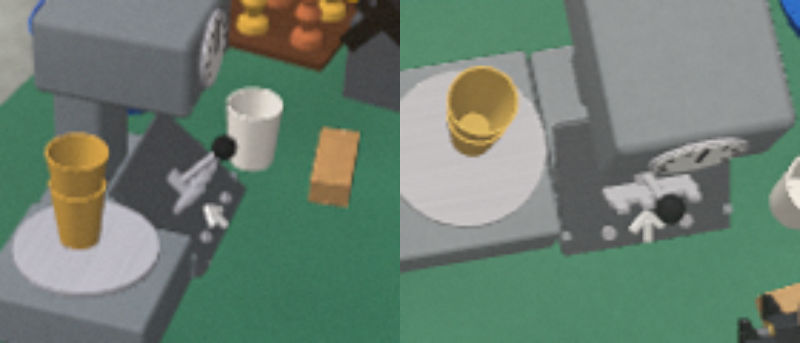

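The knob is now at side (298,142) and top (394.9,183), against (299.8,142) and (394.2,183.2) predicted for 0.5 rad. It sits in the middle notch behind the arrow. A last settle check before handing in.

```bash
python3 -m creep '[[0.75,0,0,0,0,0,0],[0.75,0,0,0,0,0,0],[0.75,0,0,0,0,0,0]]'; python3 - <<'E'
from fit import *
S=r.capture("side");T=r.capture("top")
cv2.imwrite("pics/e2.png",cv2.resize(np.hstack([S,T]),(800,300)));print(gold(S,247,165))
print(r.sense()["wrist_force"])
S0=cv2.imread("pics/side0.png");d=cv2.absdiff(S0,S).max(2)[190:,0:330]>60;d=cv2.morphologyEx(d.astype(np.uint8),cv2.MORPH_OPEN,np.ones((2,2)))
n,l,st,ce=cv2.connectedComponentsWithStats(d);print([ (ce[i]+[0,190]).round().tolist()+[int(st[i,4])] for i in range(1,n) if st[i,4]>15])
E
```

```text
time_s: 16.15
tcp_pos: [0.4331, -0.3169, 0.2829]
ee_rot: [[-0.765, -0.158, 0.625], [-0.118, 0.987, 0.106], [-0.634, 0.007, -0.774]]
wrist_force: [-0.3, -0.5, 0.6]
gripper_width: 0.75
(array([246.7411, 154.6512]), array([235.5, 135.5, 257.5, 176.5]))
[ 0.1133 -0.0896  0.1381]
[[254.0, 261.0, 601]]
```

View pics/e2.png

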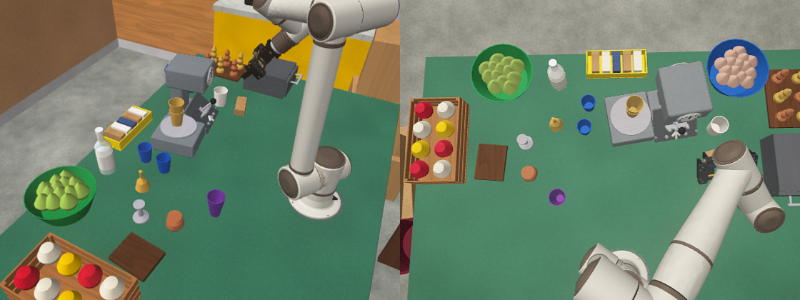

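The only change among the goods in the lower part of the side view is the tumbler missing from its old place at (254,261). The cups are stable and the gripper is free.

```bash
python3 -c "
from station import r
print(r.finish_job())"
```

```text
the job is handed in; nothing more can be done
None
```

The tall brass tumbler now stands upright in the wide one on the pan, and the lever sits in the middle notch, the one the arrow marks. I lowered and released the tumbler before moving the lever, and handed in at about 16.3 s of the 53 s allowed.

- **Tumbler:** I stopped lowering once the holder was carrying part of its weight (load down from 3.3 N to about 2 N), then let go. It stands nested at side pixels about (247,155), and that position was unchanged between the last two pictures.
- **Lever:** I held the knob and carried it to about 0.5 rad; the most force I read was about 18 N. The knob then showed at side (298,142) and top (395,183), against (300,142) and (394,183) predicted for the middle notch.
- **Other goods:** A picture comparison found no change except the tumbler gone from its old place. It covered only the lower left of the side view; I checked the paper cup, incense box and scale by eye. At the end the gripper was clear and the wrist force was near zero.
- **Checks that disagreed or failed:**
  - The side camera ran about 1 px off the top camera throughout.
  - The knob stopped about 2 mm short of the computed notch centre while held, and a small nudge did not move it.
  - In the last lever check, the network found the knob only in the side view and slightly off (box centre about (290,144)), and did not find the lever. I judged the notch from the picture and my own projection.

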